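Seat the weekly tray on the drive pin of a pill dispenser

ROBOT

A 6-joint arm with a two-finger parallel gripper is mounted at the origin on the work surface. World frame = base frame: x ahead of the robot, y to its left, z up, the work surface at z = 0. Lengths are in m, angles in rad, forces in N, time in s.
With the tool pointing down it reaches from about 0.35 to 0.875 m from the base axis. Payload 4.2 kg.
Tool frame: the origin (TCP) lies midway between the tips of the shut fingers; the grasp point (between the pads) lies 19 mm behind it; z points along the fingers, y is the direction in which the jaws open and shut (so a half turn about z gives the same grasp; the last joint's range is limited). The gripper opens to 85 mm and grips with 20 to 120 N. Pads are 22 mm wide; open, the fingers measure 114 mm over their backs; the gripper's body (76 mm by 85 mm) begins 54 mm behind the grasp point. The pads swing forward as they close: fully open they stand 13 mm farther back than shut.
Start: joints at [1.372, 0.385, 0.008, 0, -1.194, -0.259], TCP at [0.276, 0.561, 0.231] pointing down, gripper open.
Joint ranges: [-3.14, 3.14], [-1.21, 2.06], [-1.07, 1.41], [-3.16, 2.05], [-2.99, -0.16], [-3.1, 3.1]. Speed limits (rad/s): [2.79, 2.79, 3.14, 3.14, 3.14, 3.14].

INTERFACE

Orientations are given as [roll, pitch, yaw] about the fixed x, y, z axes, in that order (R = Rz(yaw) Ry(pitch) Rx(roll)).
In Python, from workcell import * gives the robot as it stands. Calls block until the motion is done:
- move_pose(position, orientation): joint-space move of the TCP to a pose.
- movel(position, attitude=None, v=0.15, max_force=None): straight line of the TCP; attitude=None keeps the orientation; v is the mean speed in m/s. With max_force (N) it stops when the force on the tool has changed by that much, and returns True; else False.
- move_joints(angles): joint-space move.
- open_gripper() and gripper_close(effort=None): open the fingers fully, or close them until they stop; effort is the grip in N (None keeps the last).
- hold(seconds).
- ik(position, orientation): joint angles nearest the present ones, or None.
- snapshot(name): name is "side" or "top" or "wrist"; returns (picture, depth): 480x640x3 uint8, red, green, blue; 480x640 float32, m along the optical axis (not along the pixel's ray), 0 where there is no reading.
- camera_params(name): a dict with "fx", "fy", "cx", "cy" (pixels), "position" and "orientation" of the camera in the world; the wrist camera has in their place "T_tool_cam" (4x4, takes a point from camera to tool coordinates, whose origin is the TCP and whose axes are the flange's). Camera axes: x right, y up, looking along -z (the intrinsics and any distortion apply to the point x, -y, -z); pixel columns grow to the right and rows downward; lengths in m; the calibration is good to about 2 mm. A picture is of the moment at which its call begins: read the wrist's pose just before it. camera_params takes no time and is no camera call.
A pose or a line that the arm cannot do raises Unreachable and nothing moves.
- sign_off(): hands the job in, once; it reports no verdict.
Readings, each from a call of its own:
- get_time_s(): time.
- get_q(): joint angles.
- get_joint_vel(): joint speeds.
- get_joint_torque(): joint torques, N m.
- get_ee_pos(): TCP position.
- get_tool_rot(): TCP orientation.
- get_wrist_force(): force on the tool from outside, world axes, zero at the start.
- get_torque(): the same for the moment, N m.
- get_gripper_width(): finger opening in m.
Only numpy, scipy, OpenCV 4.12 (cv2) and the standard library are available. Lean on these libraries where they do the work, as an engineer would, in place of code of your own. Each camera call takes 0.05 s, during which the arm holds its last target.

TASK

The seven-compartment tray of the open pill dispenser has been dropped over its spindle, but it rides up on the steel drive pin. Turn the tray round with a fingertip (there is room in its compartments) until the notch in its rim stands over the pin, then press the tray down until it is fully home, and take your hand away. Do not lift the tray, and leave everything else on the bench where it stands.

Things in the scene. Friction and masses are not known exactly. Their poses are not given: they have to be found in the camera images.
- dispenser: open pill dispenser, fixed to the bench: grey round case 240 mm across, 52 mm high; bowl 224 mm across inside, open on top. Origin under its centre, on the bench, on the tray's turning axis, z up; its control panel (48 mm deep, 120 wide, 40 high) sticks out to its -x, roughly towards the robot. With the tray home, its rim's top is level with the case's edge; at the start it rides 8 mm higher.
- tray: the loose round white tray in the dispenser: 196 mm across its rim, 28 mm high, about 0.26 kg, its hub over the vertical spindle. Origin at the centre of its underside: 24 mm above the bench when home, 32 mm at the start. Its x axis points to its notch, z up. It turns either way without stops under 1 to 3 N at the compartments and stays where it is left.
- hub (a point): centre of the top of the hub, a flat white boss 43 mm across in the middle of the tray, on its axis, 4 mm above the rim's top: 56 mm above the bench when home, 64 mm at the start. Press the tray down here: its carrier is a snug fit on the spindle, takes about 8 N to push down and stays at the height at which it is left. Pressed with the pin under the rim it only cocks on the pin.
- compartment (a point): centre, at the height of the rim's top, of the compartment behind the notch, 58 mm from the axis. Seven equal open-topped compartments lie round the hub, 22 to 83 mm from the axis, middles every 360/7 degrees from this one; each is 48 mm wide here, floor 25 mm below this point. Parted by radial dividers 2.5 mm thick, tops 1 mm below the rim's: a fingertip pushing one turns the tray.
- notch (a point): middle of the mouth of the notch, at the outer edge of the top of the tray's rim, 98 mm from the axis, 4 mm below the hub's top. The notch is a gap 18 mm wide and 12 mm deep, cut right through the 12 mm wide, 3 mm thick rim and open outwards; it is the only gap in the rim. The pin enters freely when it is within about 3 mm (0.03 rad) of the notch's middle.
- pin (a point): tip of the drive pin: an upright steel pin 10 mm across with a half-round top, 98 mm from the same axis, half under the rim's edge, tip 57 mm above the bench. A metal bracket 10 mm square and 7 mm lower backs it on the outside, in the dark gap between tray and case. With the tray home the pin stands in the notch, 5 mm above the rim. A geared motor holds pin and turntable still.
- jar: bystander: white plastic tablet jar with cap, 60 mm across, 85 mm high; origin at the centre of its underside. Stands beside the dispenser.
- amber: bystander: amber pill bottle with white cap, 44 mm across, 80 mm high; origin at the centre of its underside. Stands beside the dispenser.
- carton_flat: bystander: white medicine carton with a band, lying, 60 x 120 x 26 mm; origin at the centre of its underside.
- carton_up: bystander: white medicine carton, standing, 45 x 90 x 65 mm; origin at the centre of its underside.
- tape: bystander: roll of tape lying flat, 90 mm across, 24 mm high, open in the middle; origin at the centre of its underside.
- week_box: bystander: flat pill box with seven little lids, 36 x 152 x 24 mm, behind the dispenser; origin at the centre of its underside.

How it is judged:
By the outcome, as a careful person would: the job done as asked, in the order asked, and still so for the second after the job is handed in, with the robot touching nothing.
It also fails if it takes over 54 s, if anything falls off the work surface, if the arm or the gripper's body presses on something with over 40 N, if the wrist force passes 120 N, or if a joint passes its speed limit or range.

## Working session

There is one attempt and no reset: what is moved stays moved. The work goes in short steps, each a Python script; the robot and the scene stay as the last script left them, time stands still between calls to the robot, and variables do not carry over. Pictures are saved under pics/ and viewed, and the job is handed in when it is done.

```bash
ls; mkdir -p pics
cat > h.py <<'E'
import numpy as np, cv2
from workcell import *
E
python3 - <<'E'
from h import *
import pickle
print(get_time_s())
for n in ("top","side","wrist"):
    p=get_ee_pos(); r=get_tool_rot()
    im,d=snapshot(n); c=camera_params(n)
    pickle.dump((im,d,c,p,r),open(n+"0.pkl","wb"))
    cv2.imwrite("pics/%s0.png"%n,im[:,:,::-1]); print(n,c,p,r)
print(get_time_s())
E
```

```text
pics
0.0
top {'fx': 575.9853117390793, 'fy': 575.9853117390793, 'cx': 326.3371660435212, 'cy': 230.46554328202959, 'position': array([0.41227981, 0.05780365, 1.19611698]), 'orientation': array([ 0.16769988, -0.00637896, -1.5747921 ])} [0.27596784 0.56011003 0.23022724] [ 3.13939186e+00 -1.09696125e-04 -4.57990116e-01]
side {'fx': 437.67521233785715, 'fy': 437.67521233785715, 'cx': 316.25377278006056, 'cy': 241.54747243766383, 'position': array([ 0.41709672, -0.57422981,  0.53205498]), 'orientation': array([ 0.95429735, -0.01695604, -0.28521709])} [0.27596557 0.56013793 0.23021686] [ 3.13942754e+00 -1.30541492e-04 -4.57945192e-01]
wrist {'fx': 424.4395737340609, 'fy': 424.4395737340609, 'cx': 313.62691363570013, 'cy': 241.98534252355145, 'T_tool_cam': array([[ 2.62808117e-04,  9.57961794e-01,  2.86895680e-01,
         7.36055511e-02],
       [ 9.99999473e-01,  3.28294711e-05, -1.02565977e-03,
         3.88285197e-04],
       [-9.91961508e-04,  2.86895799e-01, -9.57961281e-01,
        -1.42197104e-01],
       [ 0.00000000e+00,  0.00000000e+00,  0.00000000e+00,
         1.00000000e+00]])} [0.27598711 0.5601612  0.23029046] [ 3.13953523e+00 -1.39423290e-04 -4.57989039e-01]
0.15
```

View pics/top0.png

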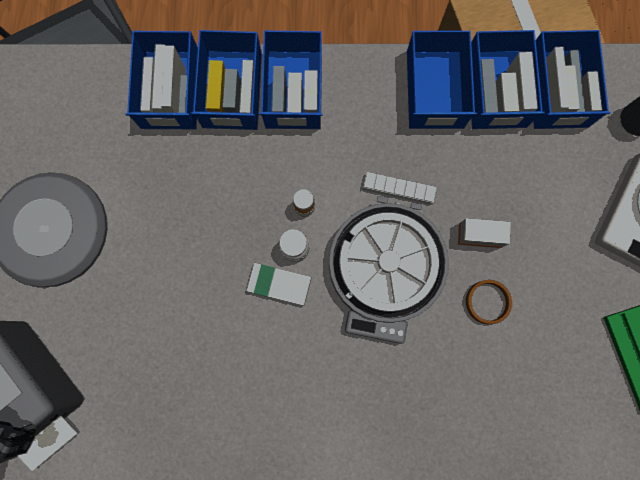

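View pics/side0.png

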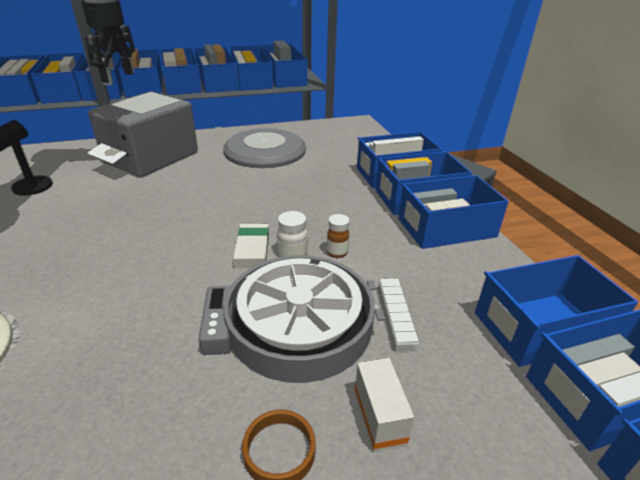

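```bash
cat >> h.py <<'E'
from scipy.spatial.transform import Rotation as Ro
def campose(c,p=None,r=None):
    if "T_tool_cam" in c:
        T=np.eye(4);T[:3,:3]=Ro.from_euler("xyz",r).as_matrix();T[:3,3]=p
        T=T@c["T_tool_cam"]; return T[:3,:3],T[:3,3]
    return Ro.from_euler("xyz",c["orientation"]).as_matrix(),np.array(c["position"])
def ray_z(c,R,t,u,v,z):
    d=R@np.array([(u-c["cx"])/c["fx"],-(v-c["cy"])/c["fy"],-1.]); return t+d*(z-t[2])/d[2]
def proj(c,R,t,P):
    q=(np.asarray(P)-t)@R; return np.c_[c["cx"]-c["fx"]*q[...,0]/q[...,2], c["cy"]+c["fy"]*q[...,1]/q[...,2]]
def depth_at(c,R,t,d,u,v):
    z=d[v,u]; return t+R@np.array([(u-c["cx"])/c["fx"]*z,-(v-c["cy"])/c["fy"]*z,-z])
E
python3 - <<'E'
from h import *
import pickle
im,d,c,p,r=pickle.load(open("top0.pkl","rb"))
print({k:v for k,v in c.items()}.keys())
cv2.imwrite("pics/topz.png",cv2.resize(im[165:365,270:530],None,fx=3,fy=3,interpolation=cv2.INTER_CUBIC)[:,:,::-1])
R,t=campose(c)
print(ray_z(c,R,t,389,261,.064), depth_at(c,R,t,d,389,261))
im,d,c,p,r=pickle.load(open("side0.pkl","rb"))
cv2.imwrite("pics/sidez.png",cv2.resize(im[240:390,190:410],None,fx=3.6,fy=3.6,interpolation=cv2.INTER_CUBIC)[:,:,::-1])
R,t=campose(c); print(ray_z(c,R,t,299,296,.064), depth_at(c,R,t,d,299,296))
E
```

```text
dict_keys(['fx', 'fy', 'cx', 'cy', 'position', 'orientation'])
[ 0.54231719 -0.07383737  0.064     ] [ 0.54236421 -0.07388498  0.06359059]
[ 0.54271017 -0.07761845  0.064     ] [ 0.54223961 -0.07947881  0.06575339]
```

View pics/topz.png

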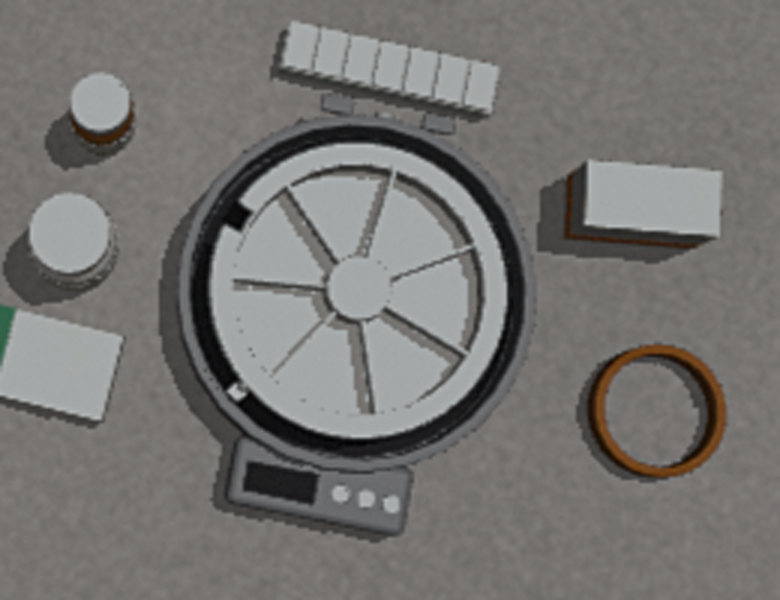

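View pics/sidez.png

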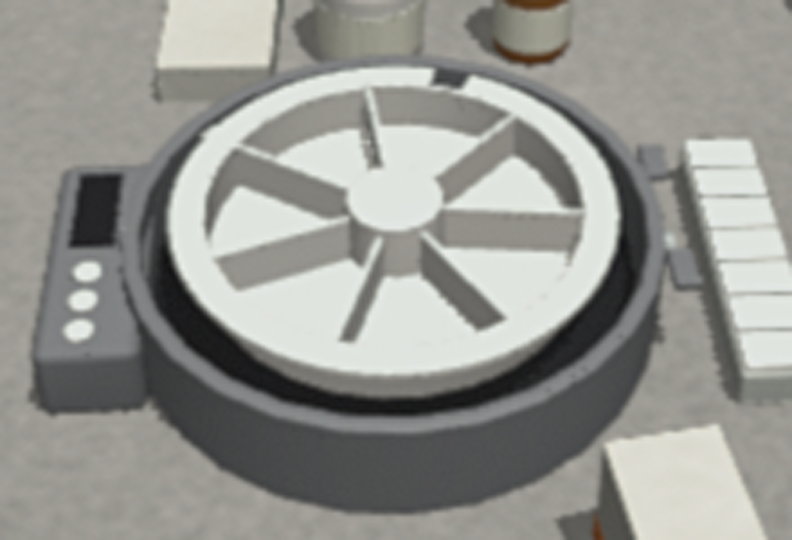

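Run:
```python
from h import *
from math import pi
q0=get_q(); print(q0)
for yaw in np.arange(-pi,pi,pi/6):
    q=ik([.542,-.075,.30],[pi,0,yaw]); print(round(np.degrees(yaw)), None if q is None else np.round(q,2))
```

```text
[ 1.37157826e+00  3.85393680e-01  6.92746819e-03 -3.19535930e-04
 -1.19400419e+00 -2.58622325e-01]
-180 [ 0.16  0.21 -0.07 -0.   -1.29 -1.73]
-150 [ 0.16  0.21 -0.07  0.   -1.29 -1.21]
-120 [ 0.16  0.21 -0.07  0.   -1.29 -0.68]
-90 [ 0.16  0.21 -0.07  0.   -1.29 -0.16]
-60 [ 0.16  0.21 -0.07  0.   -1.29  0.36]
-30 [ 0.16  0.21 -0.07  0.   -1.29  0.89]
0 [ 0.16  0.21 -0.07  0.   -1.29  1.41]
30 [ 0.16  0.21 -0.07  0.   -1.29  1.94]
60 [ 0.16  0.21 -0.07  0.   -1.29  2.46]
90 [ 0.16  0.21 -0.07  0.   -1.29  2.98]
120 [ 0.16  0.21 -0.07  0.   -1.29 -2.78]
150 [ 0.16  0.21 -0.07 -0.   -1.29 -2.25]
```

View pics/wrist0.png

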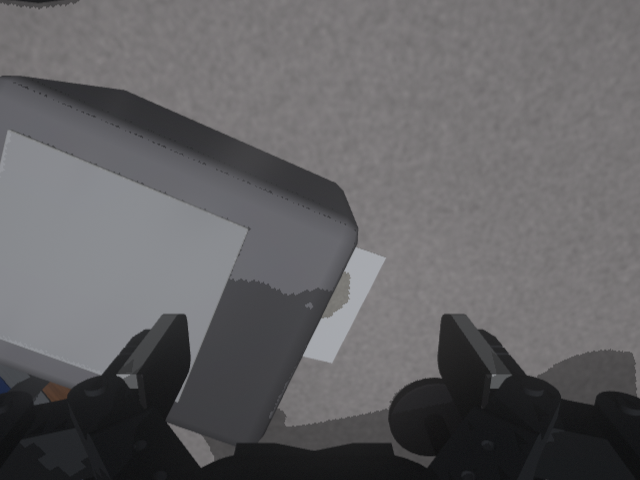

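```bash
cat >> h.py <<'E'
import pickle
def shot(n,name):
    p=get_ee_pos(); r=get_tool_rot(); im,d=snapshot(n); c=camera_params(n)
    pickle.dump((im,d,c,p,r),open(name+".pkl","wb")); cv2.imwrite("pics/%s.png"%name,im[:,:,::-1])
    R,t=campose(c,p,r); return im,d,c,R,t
E
python3 - <<'E'
from h import *
gripper_close(40)
print(get_time_s())
move_pose([.542,-.02,.27],[np.pi,0,-np.pi/2])
im,d,c,R,t=shot("wrist","w1")
print(get_time_s(),get_ee_pos(),get_tool_rot(),get_gripper_width())
E
```

```text
0.9167
3.25 [ 0.54213899 -0.01923452  0.26986955] [ 3.14143399e+00  1.15242033e-06 -1.56948596e+00] 0.00020300502031132407
```

View pics/w1.png

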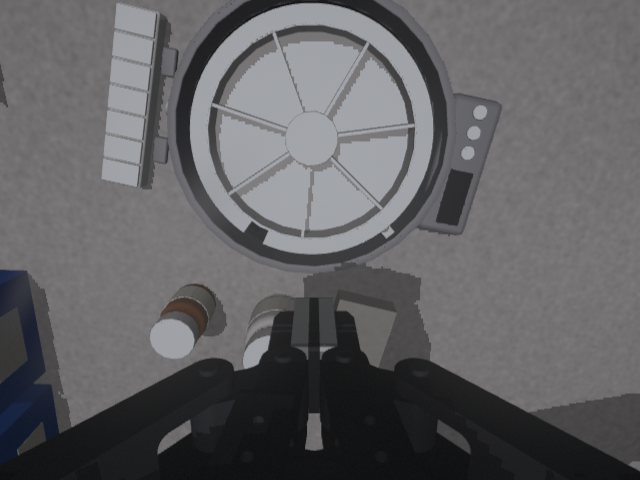

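Run:
```python
from h import *
im,d,c,p,r=pickle.load(open("w1.pkl","rb")); R,t=campose(c,p,r)
# rectify to rim plane z=0.060, 2.5px/mm about approx hub
def rect(z,cx,cy,s=.0004,n=600):
    g=(np.arange(n)-n/2)*s
    X=cx-g[:,None]+0*g[None]   # rows down = -x
    Y=cy-g[None]+0*g[:,None]   # cols right = -y
    uv=proj(c,R,t,np.stack([X,Y,0*X+z],-1).reshape(-1,3)).reshape(n,n,2).astype(np.float32)
    return cv2.remap(im,uv[...,0],uv[...,1],cv2.INTER_CUBIC)
h=ray_z(c,R,t,312,138,.064); print(h, depth_at(c,R,t,d,312,138))
print("notch",ray_z(c,R,t,257,233,.060),"pin",ray_z(c,R,t,390,232,.057),depth_at(c,R,t,d,390,232))
a=rect(.060,h[0],h[1]); cv2.imwrite("pics/r1.png",a[:,:,::-1])
for u in range(383,398):
  print(u,[int(1000*depth_at(c,R,t,d,u,v)[2]) for v in range(224,242)])
z=cv2.resize(im[195:265,340:440],None,fx=8,fy=8,interpolation=cv2.INTER_NEAREST); cv2.imwrite("pics/z1.png",z[:,:,::-1])
```

```text
[ 0.54354956 -0.0755722   0.064     ] [ 0.54355044 -0.07555197  0.06359008]
notch [0.59081867 0.00413652 0.06      ] pin [0.47589964 0.00393388 0.057     ] [0.47449773 0.0059601  0.04955943]
383 [60, 59, 59, 59, 58, 60, 54, 54, 49, 51, 49, 31, 34, 36, 39, 40, 43, 45]
384 [59, 60, 60, 58, 59, 56, 54, 54, 51, 49, 49, 51, 48, 38, 39, 43, 45, 47]
385 [60, 59, 59, 59, 55, 56, 55, 50, 49, 48, 49, 49, 48, 49, 42, 44, 47, 49]
386 [60, 59, 59, 56, 56, 56, 54, 50, 49, 50, 49, 49, 49, 50, 45, 47, 47, 49]
387 [59, 60, 56, 54, 55, 54, 49, 49, 48, 49, 50, 50, 49, 43, 412, 47, 49, 49]
388 [60, 60, 54, 52, 53, 48, 49, 49, 50, 50, 49, 48, 48, 45, 45, 49, 49, 51]
389 [59, 48, 49, 48, 48, 49, 50, 49, 49, 49, 48, 50, 42, 45, 47, 49, 50, 51]
390 [18, 33, 48, 49, 49, 49, 49, 49, 49, 49, 49, 44, 412, 45, 49, 49, 51, 52]
391 [18, 20, 23, 48, 49, 49, 49, 50, 48, 49, 42, 43, 46, 47, 50, 51, 51, 51]
392 [21, 24, 27, 29, 47, 49, 49, 49, 49, 47, 45, 45, 46, 49, 51, 52, 51, 51]
393 [23, 26, 29, 30, 33, 35, 49, 50, 48, 43, 45, 48, 49, 50, 51, 49, 50, 50]
394 [26, 28, 30, 34, 35, 37, 39, 48, 42, 45, 48, 49, 50, 49, 51, 51, 50, 50]
395 [29, 30, 32, 35, 36, 39, 41, 43, 44, 47, 49, 50, 49, 51, 50, 50, 50, 52]
396 [30, 34, 33, 36, 39, 41, 44, 45, 46, 51, 49, 51, 51, 51, 50, 51, 51, 50]
397 [32, 35, 37, 38, 41, 42, 44, 47, 47, 50, 50, 51, 52, 51, 52, 52, 50, 50]
```

View pics/r1.png

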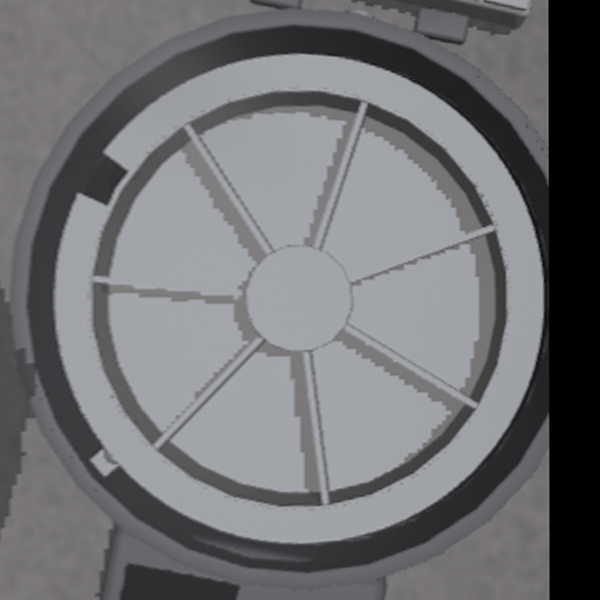

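View pics/z1.png

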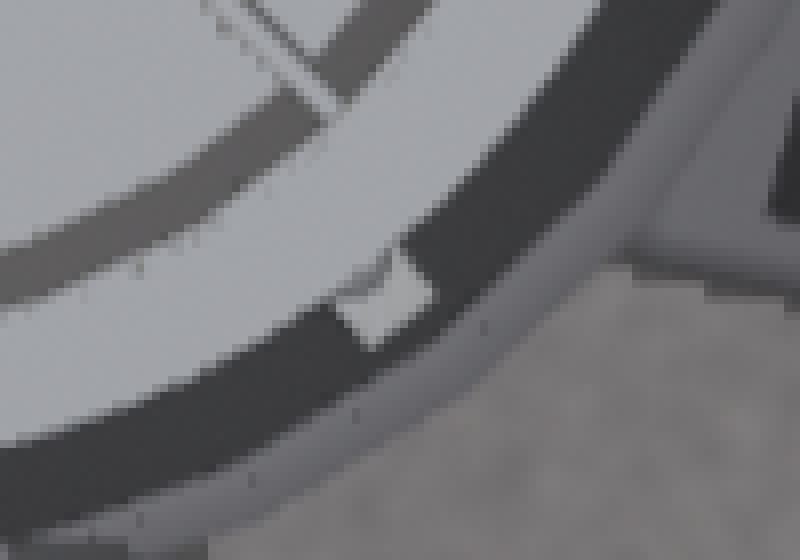

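```bash
cat >> h.py <<'E'
def polar(im,c,R,t,z,ax,r0=.02,r1=.125,nr=421,na=3600):
    a=np.arange(na)/na*2*np.pi; rr=np.linspace(r0,r1,nr)
    X=ax[0]+rr[:,None]*np.cos(a); Y=ax[1]+rr[:,None]*np.sin(a)
    uv=proj(c,R,t,np.stack([X,Y,0*X+z],-1).reshape(-1,3)).reshape(nr,na,2).astype(np.float32)
    return cv2.remap(im,uv[...,0],uv[...,1],cv2.INTER_LINEAR)[...,0].astype(float), rr, np.degrees(a)
def fitcirc(P):
    A=np.c_[2*P,np.ones(len(P))]; s=np.linalg.lstsq(A,(P**2).sum(1),rcond=None)[0]
    return s[:2],np.sqrt(s[2]+s[:2]@s[:2])
def axis_fit(im,c,R,t,z,ax,rn=.098,w=.008):
    # rim outer edge: bright inside, dark outside
    for _ in range(3):
        g,rr,a=polar(im,c,R,t,z,ax); g=cv2.GaussianBlur(g,(5,5),1)
        s=(rr>rn-w)&(rr<rn+w); gr=-np.diff(g[s],axis=0); k=gr.argmax(0); mx=gr.max(0)
        re=rr[s][k]; ok=(mx>5)
        P=np.c_[ax[0]+re*np.cos(np.radians(a)),ax[1]+re*np.sin(np.radians(a))]
        for _ in range(4):
            cen,rad=fitcirc(P[ok]); e=np.hypot(*(P-cen).T)-rad; ok=ok&(abs(e)<max(.0008,2*e[ok].std()))
        ax=cen
    return cen,rad,ok.mean()
E
python3 - <<'E'
from h import *
for n in ("w1","top0"):
    im,d,c,p,r=pickle.load(open(n+".pkl","rb")); R,t=campose(c,p,r)
    ax,rad,f=axis_fit(im,c,R,t,.060,np.array([.5435,-.0755])); print(n,"axis",ax,rad,f)
    g,rr,a=polar(im,c,R,t,.060,ax)
    row=g[(rr>.092)&(rr<.096)].mean(0); lo=row<(row.max()+row.min())/2-10
    print("notch",a[lo].min(),a[lo].max(),a[lo].mean(),lo.sum())
    for z,r0,r1 in ((.050,.1035,.1085),):
        g,rr,a=polar(im,c,R,t,z,ax)
        row=g[(rr>r0)&(rr<r1)].mean(0); s=(a>100)&(a<160); hi=s&(row>(row[s].max()+np.median(row[s]))/2)
        print("bracket",a[hi].min(),a[hi].max(),a[hi].mean(),hi.sum())
    cv2.imwrite("pics/pol_%s.png"%n, cv2.resize(g[250:,1000:1600],(800,400)))
E
```

```text
w1 axis [ 0.54423723 -0.07505892] 0.09785464758876529 0.9566666666666667
notch 53.400000000000006 64.1 58.75 108
bracket 127.3 132.39999999999998 129.85 52
top0 axis [ 0.54348899 -0.07437591] 0.09808359263710811 0.9133333333333333
notch 53.8 63.800000000000004 58.800000000000004 101
bracket 127.00000000000001 132.6 129.8 57[ WARN:0@1.630] global loadsave.cpp:1063 imwrite_ Unsupported depth image for selected encoder is fallbacked to CV_8U.
```

View pics/pol_w1.png

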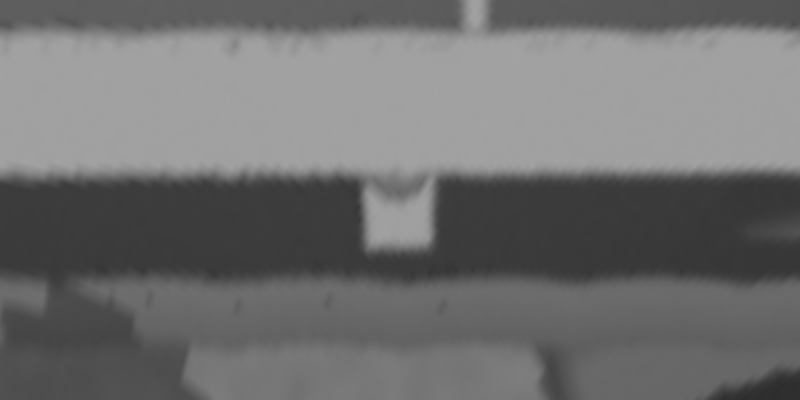

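```bash
cat >> h.py <<'E'
AX=np.array([.5442,-.0750]); RP=.056
def at(phi,z,rp=RP): 
    a=np.radians(phi); return [AX[0]+rp*np.cos(a),AX[1]+rp*np.sin(a),z]
def att(phi):
    return [np.pi,0,(np.radians(phi)+np.pi)%(2*np.pi)-np.pi]
def arc(p0,p1,z,step=6,v=.06,mf=15):
    n=max(1,int(np.ceil(abs(p1-p0)/step)))
    for p in np.linspace(p0,p1,n+1)[1:]:
        hit=movel(at(p,z),att(p),v=v,max_force=mf)
        f=np.array(get_wrist_force()); print(round(p,1),np.round(f,1),round(get_time_s(),2))
        if hit: print("HIT"); return False
    return True
E
python3 - <<'E'
from h import *
p0=-44.1
for p in (p0,0,43): 
    print(ik(at(p,.045),att(p)))
move_pose(at(p0,.12),att(p0)); print(get_time_s(),get_wrist_force())
hit=movel(at(p0,.045),v=.08,max_force=8); print(hit,get_ee_pos(),get_wrist_force(),get_time_s())
if not hit: print(arc(p0,p0+24,.045)); print(get_ee_pos())
E
```

```text
[ 7.91108160e-02  5.26139542e-01 -2.86940098e-01  4.44089210e-16
 -7.57716687e-01  7.21995311e-01]
[ 1.43049969e-01  5.38602523e-01 -2.62228942e-01  4.44089210e-16
 -7.69964862e-01  1.42774636e+00]
[ 0.2132231   0.51416505 -0.31058428  0.         -0.746047    2.1080648 ]
4.1833 [-0.66391975  1.08641936  1.03150823]
False [ 0.58493487 -0.11398518  0.04557607] [ 0.56155445 -0.06443374  0.04866128] 5.2667
-38.1 [-0.3 -0.2 -0.1] 5.53
-32.1 [ 0.6 -0.3 -0.4] 5.78
-26.1 [-0.7 -0.8  0.3] 6.04
-20.1 [-0.1 -0.9 -0.4] 6.3
True
[ 0.59671721 -0.0943023   0.04501112]
```

Run:
```python
from h import *
print(arc(-20.1,37,.045))
im,d,c,R,t=shot("top","t2"); 
cv2.imwrite("pics/t2z.png",cv2.resize(im[165:365,270:530],None,fx=3,fy=3)[:,:,::-1])
shot("wrist","w2")
```

```text
-14.4 [-0.3 -0.7  0.5] 6.55
-8.7 [0.1 0.2 0.3] 6.8
-3.0 [ 0.  -0.2 -0.2] 7.05
2.7 [ 0.  -0.5  0.6] 7.3
8.4 [-0.2 -0.4  1.4] 7.55
14.2 [-0.7  0.2 -0.5] 7.8
19.9 [ 0.3  0.3 -0.8] 8.05
25.6 [ 0.8 -0.7 -0.7] 8.3
31.3 [ 0.6 -0.4  0.2] 8.55
37.0 [ 1.3 -0.6 -0.5] 8.8
True
```

View pics/t2z.png

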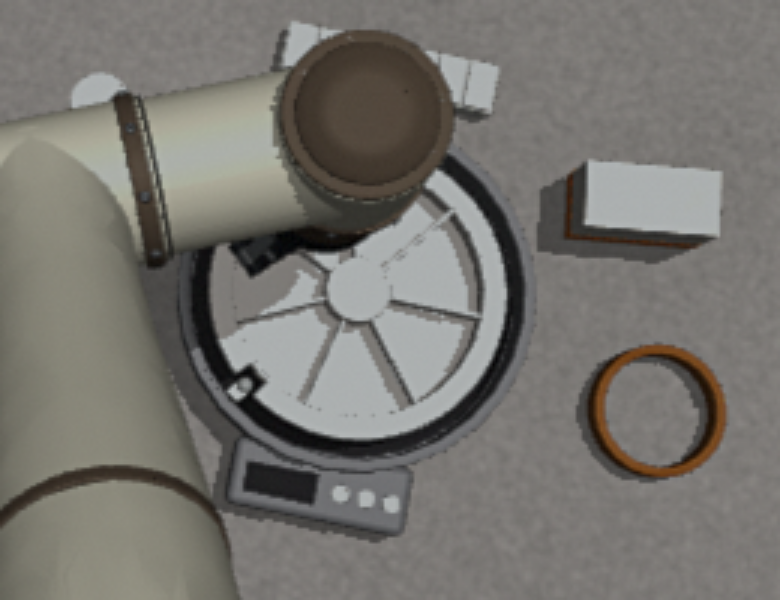

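```bash
cat >> h.py <<'E'
def notch_meas(im,c,R,t,ax,z=.060,lo=100,hi=160,tag=None):
    g,rr,a=polar(im,c,R,t,z,ax); s=(a>lo)&(a<hi)
    if tag: cv2.imwrite("pics/%s.png"%tag,cv2.resize(g[200:,s],(800,440)).astype(np.uint8))
    out=[]
    for r0,r1 in ((.0875,.0905),(.0905,.0935),(.0935,.0965)):
        row=g[(rr>r0)&(rr<r1)].mean(0)[s]; b=row<(np.percentile(row,90)+row.min())/2
        aa=a[s][b]; out.append((round(aa.min(),1),round(aa.max(),1),round((aa.min()+aa.max())/2,2)))
    return out
E
python3 - <<'E'
from h import *
im,d,c,p,r=pickle.load(open("t2.pkl","rb")); R,t=campose(c,p,r)
ax=np.array([.5435,-.0744]); print(axis_fit(im,c,R,t,.06,ax))
print(notch_meas(im,c,R,t,ax,tag="pt2"))
im,d,c,p,r=pickle.load(open("top0.pkl","rb"));print(notch_meas(im,c,R,t,ax,lo=30,hi=80))
E
```

```text
(array([ 0.54252455, -0.07416278]), np.float64(0.09806622375644024), np.float64(0.6311111111111111))
[(np.float64(124.4), np.float64(134.9), np.float64(129.65)), (np.float64(124.5), np.float64(134.8), np.float64(129.65)), (np.float64(124.5), np.float64(134.8), np.float64(129.65))]
[(np.float64(53.6), np.float64(64.0), np.float64(58.8)), (np.float64(53.8), np.float64(63.9), np.float64(58.85)), (np.float64(53.6), np.float64(63.9), np.float64(58.75))]
```

View pics/pt2.png

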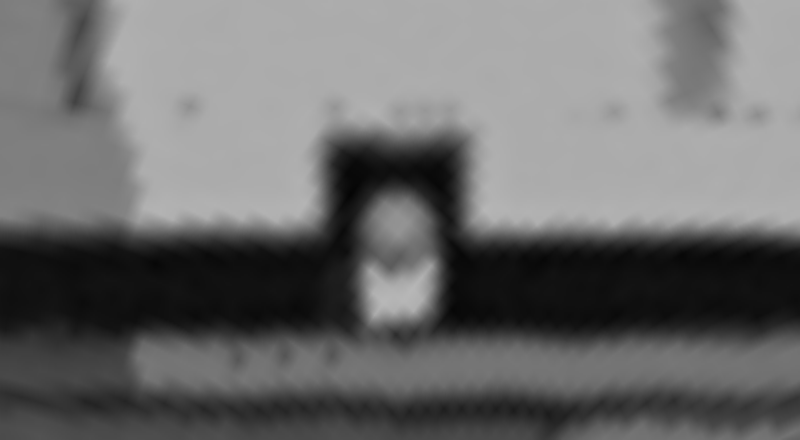

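View pics/w2.png

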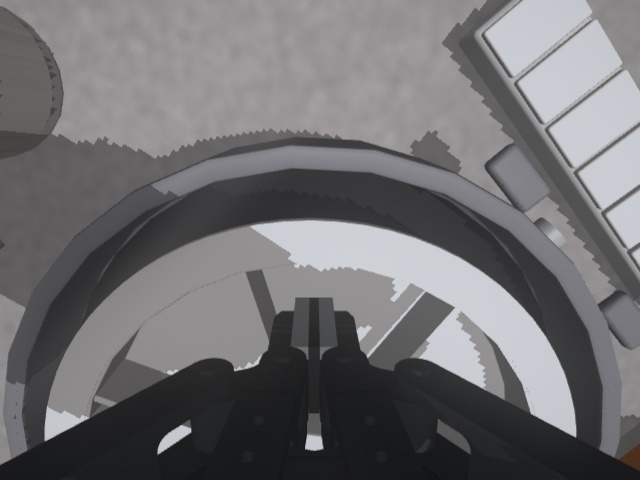

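Run:
```python
from h import *
arc(37,30,.045,step=7)
movel(at(30,.10),v=.12)
move_pose([.544,-.02,.27],[np.pi,0,-np.pi/2])
im,d,c,R,t=shot("wrist","w3"); print(get_time_s())
ax,rad,f=axis_fit(im,c,R,t,.060,AX); print("axis",ax,rad,f)
print(notch_meas(im,c,R,t,ax,tag="pw3"))
print(notch_meas(im,c,R,t,AX))
g,rr,a=polar(im,c,R,t,.050,ax)
row=g[(rr>.1045)&(rr<.1085)].mean(0); s=(a>120)&(a<140); hi=s&(row>(row[s].max()+np.median(row[s]))/2)
print("bracket",a[hi].min(),a[hi].max(),a[hi].mean())
```

```text
30.0 [ 0.4 -0.2  0.6] 9.18
11.7083
axis [ 0.54326526 -0.07481906] 0.09787664884977695 0.9705555555555555
[(np.float64(123.8), np.float64(134.7), np.float64(129.25)), (np.float64(123.8), np.float64(134.7), np.float64(129.25)), (np.float64(123.8), np.float64(134.7), np.float64(129.25))]
[(np.float64(124.3), np.float64(135.0), np.float64(129.65)), (np.float64(124.2), np.float64(135.0), np.float64(129.6)), (np.float64(124.2), np.float64(135.1), np.float64(129.65))]
bracket 127.00000000000001 132.1 129.55
```

View pics/pw3.png

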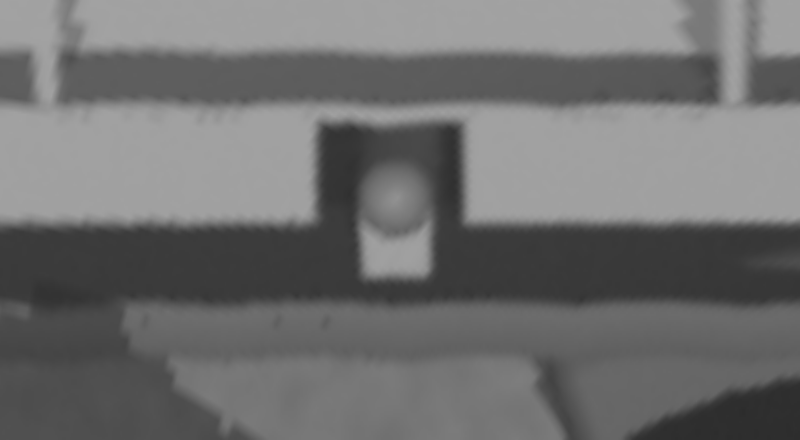

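View pics/w3.png

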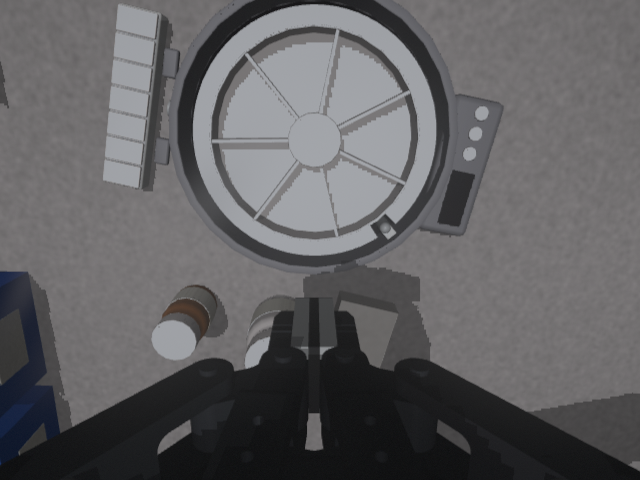

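The notch, at pixel (384,228), stands over the pin. The two are centred to about 0.3°, within the 1.7° that still lets the pin enter. Next I press on the hub.

Run:
```python
from h import *
H=[.5437,-.0749]
move_pose(H+[.085],[np.pi,0,-np.pi/2])
hit=movel(H+[.066],v=.05,max_force=6); print(hit,get_ee_pos()[2],get_wrist_force(),get_time_s())
for z in (.062,.060,.058,.0565,.0555,.0545,.0535,.0525):
    hit=movel(H+[z],v=.02,max_force=25); f=get_wrist_force(); print(z,hit,np.round(get_ee_pos(),4),np.round(f,1),round(get_time_s(),2))
    if hit or f[2]>22: break
```

```text
False 0.06587192761368385 [ 0.39724236 -0.37843781  0.26090369] 13.0333
0.062 False [ 0.5444 -0.0749  0.0627] [-0.2  1.1  3.2] 13.38
0.06 False [ 0.5444 -0.0749  0.0608] [-0.4  0.6  5.2] 13.63
0.058 False [ 0.5444 -0.0749  0.0589] [-1.5  0.7  6.6] 13.88
0.0565 False [ 0.5444 -0.0749  0.0575] [-0.5  0.8  6.8] 14.13
0.0555 False [ 0.5444 -0.0749  0.0566] [-0.7  1.   7.4] 14.38
0.0545 False [ 0.5445 -0.0749  0.0558] [-1.4  0.3  9. ] 14.63
0.0535 False [ 0.5445 -0.0749  0.0557] [-3.2  1.6 13.7] 14.88
0.0525 False [ 0.5446 -0.0749  0.0556] [-4.5  2.5 19.1] 15.13
```

Run:
```python
from h import *
H=[.5437,-.0749]
movel(H+[.0512],v=.02,max_force=20); print(get_ee_pos(),get_wrist_force())
movel(H+[.10],v=.08)
move_pose([.544,-.02,.27],[np.pi,0,-np.pi/2])
im,d,c,R,t=shot("wrist","w4"); print(get_time_s(),get_wrist_force())
P=lambda x,y:proj(c,R,t,np.array([[x,y,.056]]))[0].round().astype(int)
def med(x,y,z):
    u,v=proj(c,R,t,np.array([[x,y,z]]))[0].round().astype(int)
    return np.median([depth_at(c,R,t,d,i,j)[2] for i in range(u-2,u+3) for j in range(v-2,v+3)])
ax=np.array([.5437,-.0749])
print("hub",med(*ax,.056))
for a in range(0,360,30):
    A=np.radians(a); print(a,"rim %.4f case %.4f"%(med(*(ax+.092*np.array([np.cos(A),np.sin(A)])),.052),med(*(ax+.116*np.array([np.cos(A),np.sin(A)])),.052)))
shot("side","s4"); shot("top","t4")
b=cv2.imread("pics/s4.png"); cv2.imwrite("pics/s4z.png",cv2.resize(b[230:390,190:410],None,fx=3.6,fy=3.6))
```

```text
[ 0.54463088 -0.0748962   0.0555113 ] [-7.36249588  2.57583721 25.54941693]
16.9333 [ 0.06049846  0.33377401 -0.93792522]
hub 0.055182216135813866
0 rim 0.0513 case 0.0512
30 rim 0.0516 case 0.0514
60 rim 0.0514 case 0.0511
90 rim 0.0517 case 0.0517
120 rim 0.0514 case 0.0511
150 rim 0.0519 case 0.0515
180 rim 0.0517 case 0.0512
210 rim 0.0519 case 0.0516
240 rim 0.0518 case 0.0520
270 rim 0.0518 case 0.3209
300 rim 0.0515 case 0.0517
330 rim 0.0512 case 0.0514
```

View pics/w4.png

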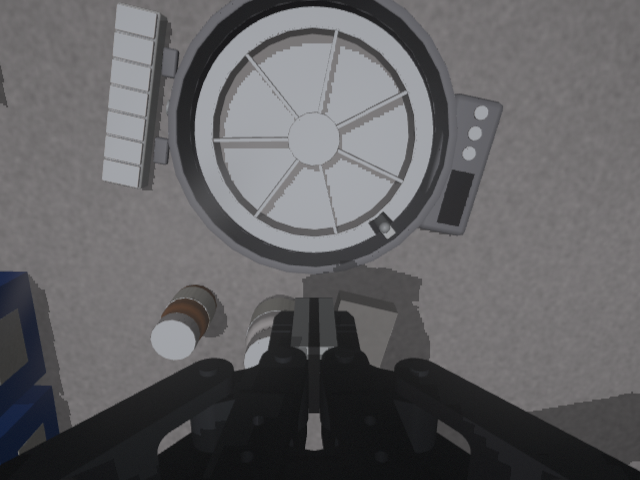

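View pics/s4z.png

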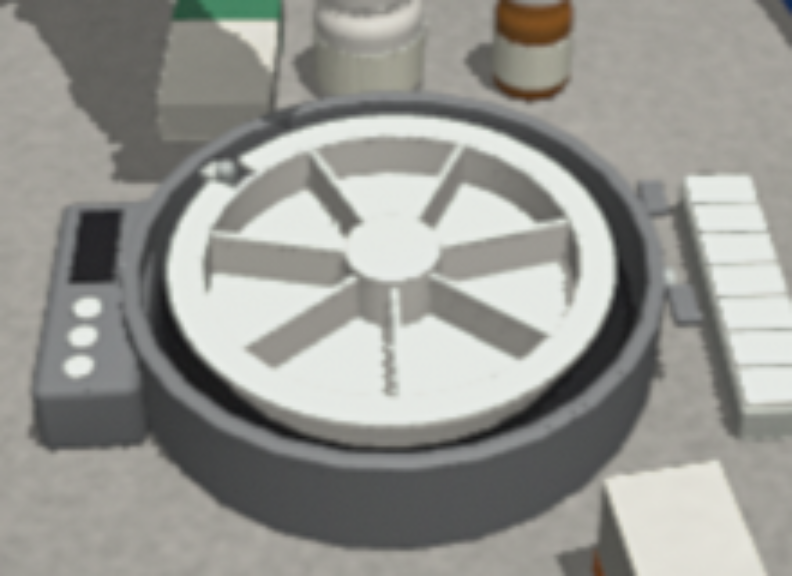

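View pics/t4.png

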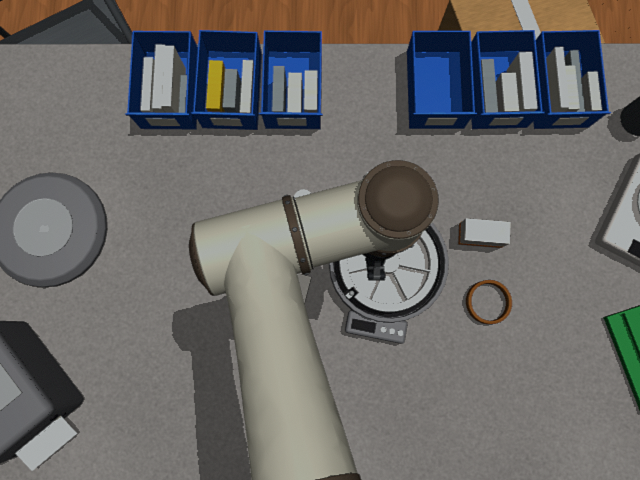

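The tray is home and level: its rim reads 51–52 mm all round, the same as the case's edge. The pin shows in the notch at pixel (383,228), and the bystanders stand where they did. The arm is clear, so I'm handing in.

Run:
```python
from h import *
print(sign_off(), get_time_s())
```

```text
the job is handed in; nothing more can be done
the job is handed in; nothing more can be done
```

The tray is fully home with the pin standing in its notch, and I handed the job in after about 17 s, with the hand clear.

- **Turning:** I turned the tray about +71° with the shut fingertips in a compartment. The top and wrist cameras put the notch within about 0.3° of the pin (limit 1.7°).
- **Pressing:** I pressed on the hub. It went down under 3–9 N until it stopped firmly at 55.6 mm. I finished at about 25 N, then backed off.
- **Last checks:** The rim reads 51.2–51.9 mm all round, level with the case edge at 51.1–52.0 mm. The hub top reads 55.2 mm, against 56 mm expected.
- **Readings that disagreed:** One case-edge reading, at 270°, was invalid because that point lay outside the picture. The cameras and fits differed by up to about 4 mm on the axis position, most of it the rough side-camera reading, which I did not use. The angles still agreed to about 0.3°.
- **Bystanders:** In the last pictures the bystanders in view stood where they had been. The arm partly hid the jar, amber bottle and lying carton from above, so I checked those from the side and wrist views, by eye only.

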